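# Lift the hot pot lid with the lid lifter and park it on the trivet

## Robot

A 6-joint arm with a two-finger parallel gripper is mounted at the origin on the work surface. World frame = base frame: x ahead of the robot, y to its left, z up, the work surface at z = 0. Lengths are in m, angles in rad, forces in N, time in s.
With the tool pointing down it reaches from about 0.275 to 0.875 m from the base axis. Payload 12.5 kg.
Tool frame: the origin (TCP) lies at the very end of the fingers, on their centre line; the grasp point (between the pads) lies 19 mm behind it; x points along the fingers, y is the direction in which the jaws open and shut, and the axes are right-handed (so a half turn about x gives the same grasp; the last joint's range is limited). The gripper opens to 85 mm and grips with 20 to 120 N. Pads are 22 mm wide; open, the fingers measure 114 mm over their backs; the gripper's body (76 mm by 85 mm) begins 54 mm behind the grasp point. The pads swing forward as they close: fully open they stand 13 mm farther back than shut.
Start: joints at [1.068, 0.351, 1.652, -0, 1.139, -0.085], TCP at [0.223, 0.503, 0.231] pointing down, gripper open.
Joint ranges: [-2.75, 2.75], [-0.79, 2.1], [0.01, 2.65], [-1.57, 4.71], [0.07, 3.14], [-2.87, 2.87]. Speed limits (rad/s): [2.22, 2.22, 2.79, 3.14, 3.14, 3.14].

## Interface

Orientations are given as a 3x3 rotation matrix whose columns are the frame's x, y, z axes.
In Python, from bench import manip gives the robot as it stands. Calls block until the motion is done:
- manip.move_ptp(position, orientation): joint-space move of the TCP to a pose.
- manip.move_l(position, attitude=None, max_speed=0.15): straight line of the TCP; attitude=None keeps the orientation; max_speed is the mean speed in m/s.
- manip.move_j(angles): joint-space move.
- manip.set_gripper(opening, effort=None): opening from 0.0 (shut) to 1.0 (fully open); effort is the grip in N (None keeps the last); returns when the fingers have stopped.
- manip.dwell(seconds).
- manip.inverse_kinematics(position, orientation): joint angles nearest the present ones, or None.
- manip.grab_frame(name): name is "scene" or "top" or "wrist"; returns (picture, depth): 400x640x3 uint8, red, green, blue; 400x640 float32, m along the optical axis (not along the pixel's ray), 0 where there is no reading.
- manip.get_calibration(name): a dict with "camera_matrix" (3x3 intrinsics, pixels), "R" (3x3) and "t" (3): a world point X has camera coordinates R X + t. Camera axes: x right, y down, z forward; pixel columns grow to the right and rows downward; lengths in m; the calibration is good to about 2 mm. The wrist camera is an equidistant fisheye: a pixel r from the principal point sees the ray r / f radians off the axis. A picture is of the moment at which its call begins: read the wrist's pose just before it. get_calibration takes no time and is no camera call; for the wrist camera it gives the pose at the moment of the call.
A pose or a line that the arm cannot do raises manip.Unreachable and nothing moves.
- manip.sign_off(): hands the job in, once; it reports no verdict.
Trained networks look in the newest picture that a camera, given by its name, has taken for a name from the list of things; names that differ only in an ending like _2 or _b are one class to them, and where a whole thing is asked for, a point or a joint stands for the part that bears it (a point fixed in the world has none). Each returns a list of dicts, best first, with "confidence" (0 to 1); they miss things now and then, are a little off and sometimes report something else, mostly with a low value. They report only what shows in the picture. A call takes as long as a camera call. They do not tell look-alikes from the thing itself.
- manip.look_for(camera, name): "at" ([x, y, z] in m, in world coordinates, good to about 4 mm: the middle of the surface that is visible of it).
Readings, each from a call of its own:
- manip.current_time(): time.
- manip.current_qpos(): joint angles.
- manip.current_joint_vel(): joint speeds.
- manip.current_joint_torque(): joint torques, N m.
- manip.current_ee_pos(): TCP position.
- manip.current_tcp_rot(): TCP orientation.
- manip.current_force(): force on the tool from outside, world axes, zero at the start.
- manip.current_ft_torque(): the same for the moment, N m.
- manip.current_grip_width(): opening from 0.0 (shut) to 1.0 (fully open).
Only numpy, scipy, OpenCV 4.12 (cv2) and the standard library are available. Lean on these libraries where they do the work, as an engineer would, in place of code of your own. Each camera call takes 0.05 s, during which the arm holds its last target. There are 200 camera calls.

## Task

The breakfast eggs are steamed and the pot's lid is too hot to touch: take the lid lifter from its dish, hook it under the middle of the lid's loop and lift the lid off the pot, keeping it level. Lower the lid gently, loop upward, onto the middle of the cork trivet, slip the lifter out, and stand it upright on its dish again. Keep the gripper off the hot lid and pot, and leave the pot on its hob and everything else on the ledge where it is.

Things in the scene. Friction and masses are not known exactly. Their poses are not given: they have to be found in the camera images.
- lifter_grip (a point): Centre of the lid lifter's dark wooden grip, where it is held: a level bar 98 mm long (x), 22 mm wide, 22 mm high. The lifter is a flat steel C seen from the side, 100 mm long, 28 mm wide, 111 mm high, 240 g, and stands on its foot on the dish. Own axes: z up, x along the grip to the open end of the C. The grip's centre is 100 mm above the underside of the foot.
- lifter_tongue (a point): Middle of the upper face of the lifter's tongue, 96 mm straight below the grip's centre; axes as the grip's. The tongue is also the foot: flat, 4 mm thick, 28 mm wide, x from -50 to +50 mm; its last 4 mm at +x turn up 7 mm above the face. The upright back, 4 mm thick, joins tongue and grip at the -x end; the 85 mm space between them is open at +x.
- lid: Hot steel pot lid, 166 mm across, about 320 g, balanced about its centre, loose. Origin: centre of its underside; z up. A skirt 8 mm deep, 142 mm across, hangs inside the pot; the flange above it lies on the rim; the low dome is 20 mm above the origin in the middle. A loop of 8 mm round steel bar stands upright across the middle, 108 mm long along the lid's y; the lifter enters along x, from either side.
- lid_loop (a point): Middle of the underside of the loop's straight top bar, 52 mm above the lid's origin, 32 mm above the dome; axes as the lid's. The opening below the bar is 32 mm high, 85 mm wide at half height (along y). The lid hangs level if the 28 mm tongue bears at the middle of the bar; more than about 12 mm to one side it tips.
- pot: The hot steel pot, 160 mm across and 75 mm high with 4 mm walls, 850 g, loose on the hob, with a small ear at each side along its y, reaching 103 mm from the centre. Origin: centre of its underside. With the lid on, the lid's origin is 67 mm above it.
- hob_zone (a point): Centre of the cooking ring on top of the hob, a slim induction hob with a black glass top, 270 mm (x) by 210 mm (y) and 40 mm high, fixed on the ledge. The point lies on the glass, 40 mm above the ledge and 28 mm from the hob's middle along its x.
- trivet: Round cork trivet, 180 mm across, 12 mm high, fixed. Origin: centre of its underside; a lid lying on it has its origin 12 mm above this.
- dish: Flat white ceramic drip dish of the lifter, 170 mm (x) by 110 mm (y), fixed. Origin: centre of its underside; the floor is 5 mm above it, with a rim 6 mm wide standing 5 mm above the floor all round.
- kettle: Bystander: aluminium kettle on its base, 180 mm high, about 200 mm long over spout and handle. Origin: centre of its underside.
- bowl: Bystander: rice bowl, 116 mm across, 58 mm high. Origin: centre of its underside.
- chopsticks: Bystander: pair of steel chopsticks, 230 mm long (x), on a ceramic rest, 18 mm high. Origin: underside, middle of their length.
- canister: Bystander: frosted glass sugar canister with a steel lid, 94 mm across, 130 mm high. Origin: centre of its underside.
Mind the look-alikes: they are no part of the job. There is more than one size of the trivet; the job needs the smaller.

How it is judged:
By the outcome, as a careful person would: the job done as asked, in the order asked, and still so for the second after the job is handed in, with the robot touching nothing.
It also fails if it takes over 72 s, if anything falls off the work surface, if the arm or the gripper's body presses on something with over 40 N, if the wrist force passes 120 N, or if a joint passes its speed limit or range.

## Working session

There is one attempt and no reset: what is moved stays moved. The work goes in short steps, each a Python script; the robot and the scene stay as the last script left them, time stands still between calls to the robot, and variables do not carry over. Pictures are saved under pics/ and viewed, about 8 in all and at most 12, crops included, and the job is handed in when it is done.

```bash
mkdir -p pics; ls; python3 - <<'E'
from bench import manip as m
import cv2,numpy as np
for c in("scene","top"):
    p,d=m.grab_frame(c); cv2.imwrite(f"pics/{c}0.png",p[:,:,::-1]); np.save(f"{c}0.npy",d)
    for n in["lifter_grip","lifter_tongue","lid","lid_loop","pot","hob_zone","trivet","dish","kettle","bowl","chopsticks","canister"]:
        print(c,n,[(np.round(r["at"],3).tolist(),round(r["confidence"],2)) for r in m.look_for(c,n)][:4])
    k=m.get_calibration(c);print(k)
print(m.current_time(),m.current_force())
E
```

```text
pics
scene lifter_grip [([0.503, 0.254, 0.088], 0.85), ([0.731, -0.147, 0.013], 0.27)]
scene lifter_tongue [([0.502, 0.25, 0.088], 0.64)]
scene lid [([0.496, 0.008, 0.122], 0.63)]
scene lid_loop [([0.501, 0.006, 0.124], 0.85)]
scene pot [([0.556, 0.028, 0.087], 0.91)]
scene hob_zone [([0.533, 0.025, 0.04], 0.79)]
scene trivet [([0.488, -0.26, 0.013], 0.85), ([0.211, -0.358, 0.016], 0.75)]
scene dish [([0.509, 0.269, 0.009], 0.77), ([0.498, 0.25, 0.087], 0.75)]
scene kettle [([0.773, 0.266, 0.15], 0.82)]
scene bowl [([0.74, 0.11, 0.024], 0.65)]
scene chopsticks [([0.734, -0.147, 0.015], 0.87)]
scene canister [([0.723, -0.317, 0.118], 0.64), ([0.502, 0.251, 0.086], 0.45)]
{'camera_matrix': array([[487.83312308,   0.        , 313.60201265],
       [  0.        , 487.83312308, 201.81181346],
       [  0.        ,   0.        ,   1.        ]]), 'R': array([[-0.3277016 ,  0.94476938, -0.00474061],
       [ 0.78020814,  0.26778554, -0.56530184],
       [-0.5328104 , -0.18894897, -0.82487051]]), 't': array([ 0.21188051, -0.29901757,  1.62926269])}
top lifter_grip [([0.501, 0.245, 0.104], 0.7
[... 331 characters left out ...]
dish [([0.48, 0.254, 0.004], 0.68)]
top kettle [([0.728, 0.251, 0.156], 0.62)]
top bowl [([0.761, 0.117, 0.024], 0.65)]
top chopsticks [([0.734, -0.161, 0.008], 0.94), ([0.486, -0.074, 0.096], 0.28)]
top canister [([0.703, -0.322, 0.114], 0.67)]
{'camera_matrix': array([[478.27127103,   0.        , 320.11390884],
       [  0.        , 478.27127103, 202.31816934],
       [  0.        ,   0.        ,   1.        ]]), 'R': array([[ 3.48266802e-04, -9.99997411e-01, -2.24887793e-03],
       [-9.97884290e-01, -2.01320522e-04, -6.50146313e-02],
       [ 6.50140102e-02,  2.26676239e-03, -9.97881777e-01]]), 't': array([-0.04402342,  0.49617749,  1.27388401])}
1.3 [ 0.45831754 -0.70907722 -0.27784294]
```

View pics/scene0.png

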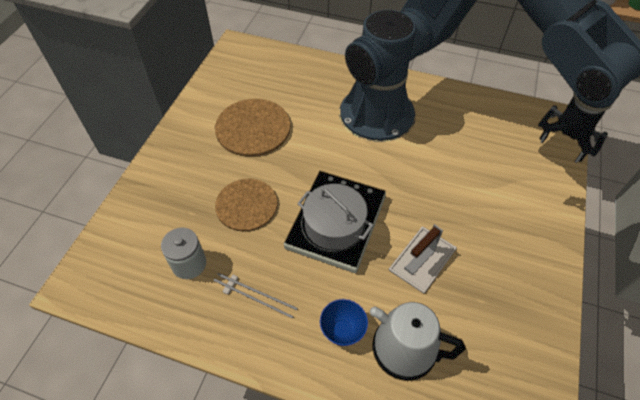

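View pics/top0.png

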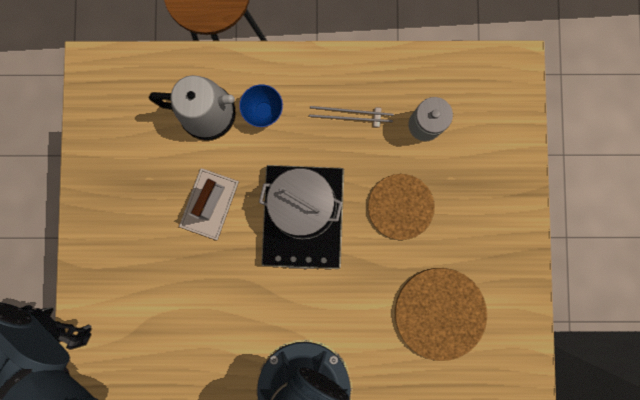

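The pictures show the lifter at about (208,200) in top, the pot and lid at (300,205), and the small trivet at (400,207). The large trivet at (440,313) is the decoy. Next I'll get geometry from depth.

```bash
cat > h.py <<'E'
from bench import manip as m
import cv2,numpy as np
def cloud(cam,d,k=None):
    k=k or m.get_calibration(cam);K=k["camera_matrix"]
    v,u=np.indices(d.shape);x=(u-K[0,2])/K[0,0];y=(v-K[1,2])/K[1,1]
    if cam=="wrist":
        a=(u-K[0,2])/K[0,0];b=(v-K[1,2])/K[1,1];th=np.hypot(a,b);s=np.tan(np.minimum(th,1.4))/np.maximum(th,1e-9);x,y=a*s,b*s
    P=np.stack([x*d,y*d,d],-1)-k["t"]
    W=P@k["R"]; W[d<=0]=np.nan; return W
def box(W,lo,hi):
    return np.all((W>lo)&(W<hi),-1)
def rect(P):
    r=cv2.minAreaRect((P[:,:2]*1000).astype(np.float32));return np.round(r[0],1),np.round(r[1],1),round(r[2],1)
E
python3 - <<'E'
from h import *
for c in("top","scene"):
    d=np.load(c+"0.npy");W=cloud(c,d)
    for n,lo,hi in [("grip",(.4,.17,.085),(.6,.33,.13)),("loop",(.4,-.1,.145),(.6,.1,.19)),("lid",(.38,-.12,.105),(.62,.12,.14)),
      ("trivet",(.36,-.39,.006),(.6,-.14,.03)),("dish",(.38,.16,.0045),(.62,.36,.03)),("hob",(.25,-.2,.03),(.65,.2,.05)),("tongue",(.4,.17,.0),(.6,.33,.07))]:
        P=W[box(W,lo,hi)]
        if len(P)>5:
            C=P-P.mean(0);w,V=np.linalg.eigh(np.cov(C[:,:2].T));a=V[:,1]
            s=C[:,:2]@a; print(c,n,len(P),P.mean(0).round(4),"z",np.percentile(P[:,2],[2,50,98]).round(4),"rect",rect(P),"dir",np.degrees(np.arctan2(a[1],a[0])).round(1),"mid",(P.mean(0)[:2]+a*(s.max()+s.min())/2).round(4),"len",np.ptp(s).round(3))
p=cv2.imread("pics/scene0.png");q=cv2.imread("pics/top0.png")
a=cv2.resize(p[215:300,380:470],None,fx=4.4,fy=4.4,interpolation=2);b=cv2.resize(q[160:245,165:255],None,fx=4.4,fy=4.4,interpolation=2)
cv2.imwrite("pics/crop0.png",np.hstack([a,b]))
E
```

```text
top grip 419 [0.4989 0.2476 0.116 ] z [0.1002 0.1173 0.1225] rect (array([499.8, 247.2]), array([ 28.1, 100.9]), 63.6) dir 155.4 mid [0.4997 0.2472] len 0.101
top loop 140 [0.4905 0.0038 0.1668] z [0.1519 0.1677 0.1724] rect (array([490.7,   3.7]), array([100.8,   7.8]), 59.3) dir 59.2 mid [0.4905 0.0039] len 0.101
top lid 3329 [0.4907 0.0049 0.1247] z [0.1173 0.1248 0.1316] rect (array([489.8,   8.5]), array([163.5, 172.2]), 26.7) dir 141.1 mid [0.4911 0.0046] len 0.165
top trivet 3660 [ 0.4845 -0.2625  0.0132] z [0.0065 0.0134 0.0189] rect (array([ 480.9, -265.2]), array([247.9, 236.9]), 89.8) dir 47.4 mid [ 0.4813 -0.2659] len 0.323
top dish 2560 [0.4947 0.2569 0.0084] z [0.0046 0.0077 0.0156] rect (array([499.8, 260.1]), array([199.7, 237.5]), 90.0) dir 170.9 mid [0.4974 0.2565] len 0.261
top hob 4287 [ 0.4239 -0.0024  0.0413] z [0.033  0.0415 0.0468] rect (array([457.9,   1.9]), array([209.7, 269.2]), 87.7) dir 167.3 mid [ 0.4556 -0.0096] len 0.299
top tongue 3463 [0.4981 0.248  0.0066] z [0.0003 0.0059 0.0155] rect (array([499.8, 250.1]), array([159.8, 199.9]), 89.9) dir 177.4 
[... 466 characters left out ...]
28.9) dir 162.9 mid [0.492  0.0091] len 0.167
scene trivet 2575 [ 0.4887 -0.2617  0.0123] z [0.007  0.0124 0.0174] rect (array([ 482.7, -266.6]), array([247.1, 229.3]), 89.5) dir 47.1 mid [ 0.4863 -0.2643] len 0.317
scene dish 1803 [0.506  0.2568 0.0082] z [0.0046 0.0076 0.016 ] rect (array([499.9, 260.1]), array([239.4, 198.9]), 0.1) dir 156.9 mid [0.5004 0.2592] len 0.291
scene hob 2759 [0.4784 0.0109 0.0399] z [0.0313 0.0402 0.0459] rect (array([460.2,   1.4]), array([209.8, 269.1]), 87.7) dir 171.6 mid [0.4618 0.0134] len 0.287
scene tongue 3015 [0.5088 0.2522 0.0063] z [0.0002 0.0053 0.0193] rect (array([500.1, 250.1]), array([159.9, 199.9]), 90.0) dir 175.4 mid [0.4997 0.2529] len 0.21
```

View pics/crop0.png

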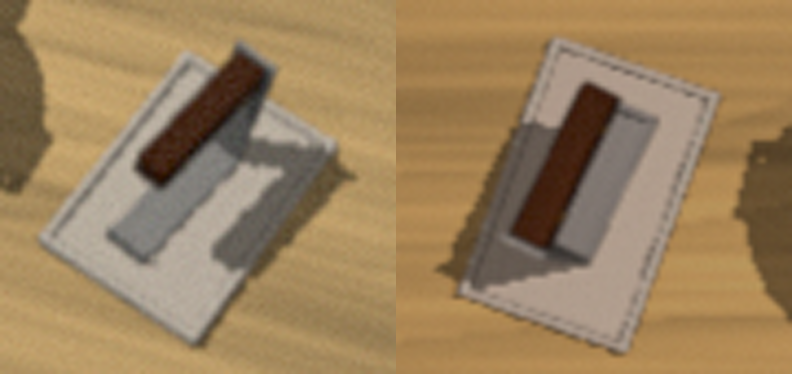

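The crop shows the steel back at the low-x/high-y end of the grip and the upturned lip at the far end. That makes the lifter's +x axis a yaw of about -25.6°. Next I'll refine the trivet and lid centres from the stored images and plan the IK.

```bash
cat >> h.py <<'E'
def R(t,s):  # tool down, lifter yaw t, s=+-1 picks the half turn
    x=np.array([0,0,-1.]);y=s*np.array([-np.sin(t),np.cos(t),0]);return np.stack([x,y,np.cross(x,y)],1)
def plane(cam,uv,z):
    k=m.get_calibration(cam);K=k["camera_matrix"];r=np.c_[(uv-K[:2,2])/K[0,0],np.ones(len(uv))]@k["R"];c=-k["R"].T@k["t"]
    return c+r*((z-c[2])/r[:,2])[:,None]
E
python3 - <<'E'
from h import *
for c,w in(("top",(355,165,450,250)),("scene",(205,170,290,240))):
    p=cv2.imread(f"pics/{c}0.png");x0,y0,x1,y1=w
    lab=cv2.cvtColor(cv2.GaussianBlur(p,(5,5),0),cv2.COLOR_BGR2LAB)[y0:y1,x0:x1]
    _,b=cv2.threshold(lab[:,:,0],0,255,cv2.THRESH_BINARY_INV+cv2.THRESH_OTSU)
    cs=max(cv2.findContours(b,0,cv2.CHAIN_APPROX_NONE)[0],key=cv2.contourArea)
    P=plane(c,cs[:,0,:]+np.array([x0,y0.__float__()]),.011)
    A=np.c_[2*P[:,:2],np.ones(len(P))];s=np.linalg.lstsq(A,(P[:,:2]**2).sum(1),rcond=None)[0]
    print(c,"trivet",s[:2].round(4),"r",np.sqrt(s[2]+s[0]**2+s[1]**2).round(4))
    W=cloud(c,np.load(c+"0.npy"));P=W[box(W,(.38,-.12,.11),(.62,.12,.14))];q,r=cv2.minEnclosingCircle((P[:,:2]).astype(np.float32));print("lid",q,r)
t0,t1=np.radians([-25.6,-30.6])
for s in(1,-1):
    for pos,t in(((.4998,.247,.086),t0),((.397,.06,.22),t1),((.491,.005,.22),t1),((.484,-.262,.14),t1),((.40,-.213,.13),t1)):
        q=m.inverse_kinematics(np.array(pos),R(t,s));print(s,pos,None if q is None else np.round(q,2))
print(m.current_time(),m.current_tcp_rot().round(2).tolist())
E
```

```text
top trivet [ 0.4855 -0.2575] r 0.0911
lid (0.49172264337539673, 0.005162539891898632) 0.08303551375865936
scene trivet [ 0.4897 -0.2581] r 0.0925
lid (0.49179142713546753, 0.005854932125657797) 0.08495797961950302
1 (0.4998, 0.247, 0.086) [ 0.38  0.55  1.75 -0.    0.84 -0.75]
1 (0.397, 0.06, 0.22) [ 0.03  0.09  2.02 -0.    1.03 -1.  ]
1 (0.491, 0.005, 0.22) [-0.08  0.26  1.81 -0.    1.07 -1.12]
1 (0.484, -0.262, 0.14) [-0.58  0.46  1.73 -0.    0.94 -1.62]
1 (0.4, -0.213, 0.13) [-0.59  0.32  1.99 -0.    0.83 -1.63]
-1 (0.4998, 0.247, 0.086) [ 0.38  0.55  1.75 -0.    0.84  2.39]
-1 (0.397, 0.06, 0.22) [ 0.03  0.09  2.02 -0.    1.03  2.14]
-1 (0.491, 0.005, 0.22) [-0.08  0.26  1.81 -0.    1.07  2.02]
-1 (0.484, -0.262, 0.14) [-0.58  0.46  1.73 -0.    0.94  1.52]
-1 (0.4, -0.213, 0.13) [-0.59  0.32  1.99 -0.    0.83  1.51]
1.3 [[0.0, 0.41, 0.91], [0.0, 0.91, -0.41], [-1.0, 0.0, -0.0]]
```

```bash
python3 - <<'E'
from h import *
t0=np.radians(-25.6)
m.move_ptp([.4998,.247,.26],R(t0,1))
k=m.get_calibration("wrist");p,d=m.grab_frame("wrist");cv2.imwrite("pics/w1.png",p[:,:,::-1])
W=cloud("wrist",d,k)
for n,lo,hi in [("grip",(.4,.17,.095),(.6,.33,.13)),("loop",(.4,-.1,.15),(.6,.1,.19))]:
    P=W[box(W,lo,hi)]
    if len(P)>5: print(n,len(P),np.median(P,0).round(4),rect(P))
for n in("lifter_grip","lid_loop"):print([(np.round(r["at"],3),round(r["confidence"],2)) for r in m.look_for("wrist",n)][:2])
print(m.current_time())
E
```

```text
grip 2366 [0.4956 0.2516 0.116 ] (array([499.6, 250. ]), array([ 27.5, 101.5]), 65.0)
loop 562 [0.4942 0.0161 0.1654] (array([489.6,   7.2]), array([102. ,   8.8]), 58.6)
[(array([0.493, 0.253, 0.115]), 0.57)]
[(array([0.479, 0.024, 0.123]), 0.62), (array([0.479, 0.268, 0.007]), 0.41)]
2.8583
```

View pics/w1.png

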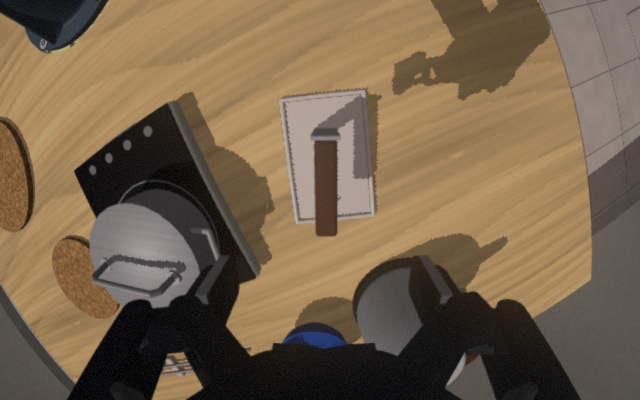

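The wrist view shows the grip at (325,185) between the fingers and the back at (325,133), which agrees with my estimate. I'll grasp it now.

```bash
python3 - <<'E'
from h import *
t0=np.radians(-25.2);g=np.array([.4997,.2482,.085])
m.move_l(g+[0,0,.05],R(t0,1),.2);m.move_l(g,max_speed=.1)
print("pre",m.current_force().round(2))
m.set_gripper(0.0,70);print("w",m.current_grip_width()*85,m.current_ee_pos().round(4),m.current_force().round(2))
m.move_l(g+[0,0,.02],max_speed=.05);m.dwell(.2);print(m.current_force().round(2),m.current_ft_torque().round(3))
m.move_l(g+[0,0,.165],max_speed=.2)
m.dwell(.2)
np.save("g.npy",g)
for c in("scene","top","wrist"):
    k=m.get_calibration(c);p,d=m.grab_frame(c);cv2.imwrite(f"pics/{c}2.png",p[:,:,::-1]);np.save(c+"2.npy",d)
    W=cloud(c,d,k)
    for n,lo,hi in[("tongue",(.4,.15,.14),(.6,.35,.20)),("loop",(.4,-.1,.15),(.6,.1,.19))]:
        P=W[box(W,lo,hi)]
        if len(P)>5: print(c,n,len(P),np.median(P,0).round(4),np.percentile(P[:,2],[3,97]).round(4),rect(P))
print(m.current_time(),m.current_grip_width()*85)
p=cv2.imread("pics/scene2.png");q=cv2.imread("pics/wrist2.png")
cv2.imwrite("pics/c2.png",np.hstack([cv2.resize(p[150:310,280:480],(500,400),interpolation=2),cv2.resize(q[40:300,230:430],(300,400))]))
E
```

```text
pre [-0.07 -0.33 -0.34]
w 20.809552026035753 [0.5001 0.2484 0.0853] [0.64 0.57 3.22]
[ 0.39  0.11 -2.29] [-0.033 -0.086 -0.038]
scene tongue 427 [0.5033 0.2471 0.1735] [0.1699 0.183 ] (array([499.7, 247.5]), array([ 29.3, 102.4]), 64.7)
scene loop 123 [0.4935 0.0064 0.1653] [0.1534 0.1697] (array([492.8,   4.5]), array([101.1,   8.6]), 59.2)
top tongue 207 [0.5249 0.2357 0.1754] [0.1708 0.1826] (array([509.8, 243.1]), array([28.2, 75.5]), 64.4)
top loop 139 [0.4914 0.0036 0.1677] [0.1565 0.1727] (array([490.8,   4.3]), array([99.9,  7.9]), 59.2)
wrist tongue 250 [0.4535 0.2706 0.1907] [0.1717 0.1982] (array([453.5, 270.4]), array([28.2,  1. ]), 65.0)
wrist loop 589 [0.4943 0.0156 0.1651] [0.1523 0.1679] (array([490.5,   7.1]), array([101.4,   9. ]), 59.4)
6.8583 21.169627756735284
```

View pics/c2.png

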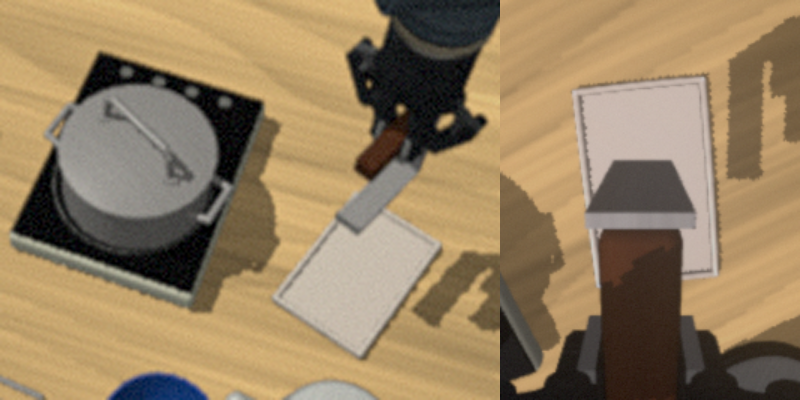

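The lifter is held level (tongue face at z≈0.1735, as expected) and the dish is clear. I'll move to the pre-insertion pose and insert.

```bash
python3 - <<'E'
from h import *
t1=np.radians(-30.6);u=np.array([np.cos(t1),np.sin(t1),0]);L=np.array([.4915,.005,0])
m.move_ptp(L-.125*u+[0,0,.25],R(t1,1))
m.move_l(L-.125*u+[0,0,.2175],max_speed=.1)
m.dwell(.2);f0=m.current_force();print(f0.round(2))
W=None
for c in("scene","top"):
    p,d=m.grab_frame(c);W=cloud(c,d);T=(W-(L-.125*u))@np.stack([u,[-u[1],u[0],0],[0,0,1]],1)
    P=T[box(T,(-.07,-.04,.13),(.07,.04,.155))];print(c,len(P),"rel centre",rect(P),"z",np.median(P[:,2]).round(4))
for s in(.08,.04,0):
    m.move_l(L-s*u+[0,0,.2175],max_speed=.08);print(s,(m.current_force()-f0).round(2))
p,d=m.grab_frame("scene");a=p[150:290,280:455,::-1]
p,d=m.grab_frame("top");b=p[150:280,240:360,::-1]
cv2.imwrite("pics/c3.png",np.hstack([cv2.resize(a,(430,400),interpolation=2),cv2.resize(b,(370,400),interpolation=2)]))
print(m.current_ee_pos(),m.current_time())
E
```

```text
[-1.4  -0.38 -1.82]
scene 364 rel centre (array([2.2, 0.4]), array([100.7,  30.3]), 0.1) z 0.1427
top 0 rel centre (array([0., 0.]), array([0., 0.]), 0.0) z nan
0.08 [ 1.09  1.28 -0.52]
0.04 [ 0.98  0.78 -1.53]
0 [ 1.8   0.83 -0.7 ]
[0.49116292 0.00516114 0.21741763] 10.6083
  return _methods._mean(a, axis=axis, dtype=dtype,
  ret = ret.dtype.type(ret / rcount)
```

View pics/c3.png

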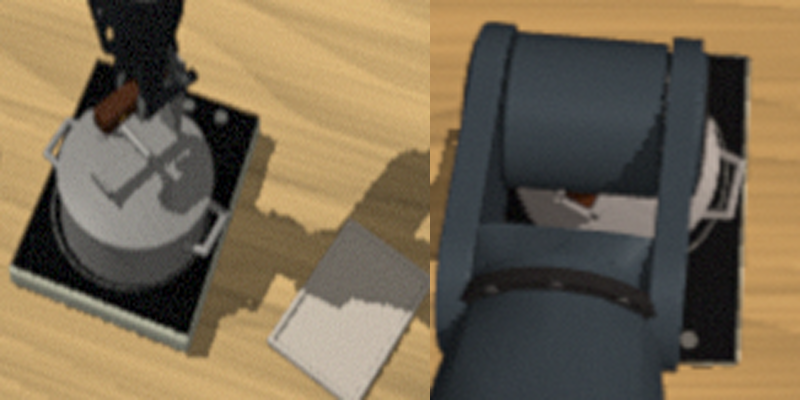

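The tongue lies under the middle of the loop and there were no contact forces during insertion. I'll lift slowly and check that the lid stays level.

```bash
python3 - <<'E'
from h import *
t1=np.radians(-30.6);u=np.array([np.cos(t1),np.sin(t1),0]);L=np.array([.4915,.005,0])
for z,v in((.230,.04),(.238,.015),(.246,.02),(.31,.05)):
    m.move_l(L+[0,0,z],max_speed=v);print(z,m.current_force().round(2),m.current_ft_torque().round(3))
m.dwell(.3)
A=np.stack([u,[-u[1],u[0],0],[0,0,1]],1)
for c in("scene",):
    p,d=m.grab_frame(c);W=cloud(c,d);T=(W-L)@A
    P=T[box(T,(-.09,-.09,.17),(.09,.09,.21))]
    rad=np.hypot(P[:,0],P[:,1]);F=P[(rad>.045)&(rad<.08)]
    s=np.linalg.lstsq(np.c_[F[:,:2],F[:,0]**2+F[:,1]**2,np.ones(len(F))],F[:,2],rcond=None)[0];print("tilt deg about y,x",np.degrees(s[:2]).round(2),"n",len(F),"circle",cv2.minEnclosingCircle(P[:,:2].astype(np.float32)))
    cv2.imwrite("pics/c4.png",cv2.resize(p[110:310,270:470,::-1],(560,560),interpolation=2))
print(m.current_ee_pos(),m.current_time())
E
```

```text
0.23 [ 0.83  0.52 -2.33] [ 0.017 -0.064 -0.003]
0.238 [-0.79 -0.42 -5.2 ] [-0.069 -0.071 -0.002]
0.246 [ 0.04 -0.41 -5.21] [ 0.065 -0.07   0.047]
0.31 [-0.03  0.47 -5.26] [-0.078 -0.023 -0.003]
tilt deg about y,x [-0.11  0.41] n 1602 circle ((1.515167150500929e-05, 0.00030725268879905343), 0.0845772847533226)
[0.4915088  0.0050158  0.30996988] 14.0833
```

View pics/c4.png

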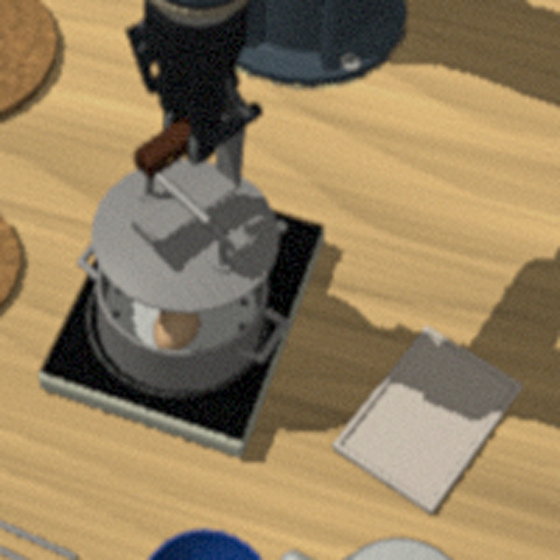

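The lid hangs level (tilt under 0.5°) and centred on the TCP, and the pot hasn't moved. I'll carry the lid to the small trivet and lower it.

```bash
python3 - <<'E'
from h import *
t1=np.radians(-30.6);u=np.array([np.cos(t1),np.sin(t1),0]);T=np.array([.487,-.2595,0])
m.move_l(T+[0,0,.30],max_speed=.09);m.dwell(.4)
m.move_l(T+[0,0,.17],max_speed=.07);m.move_l(T+[0,0,.150],max_speed=.03)
for z in(.144,.140,.137,.133):
    m.move_l(T+[0,0,z],max_speed=.012);print(z,m.current_force().round(2))
m.move_l(T+[0,0,.1225],max_speed=.02);m.dwell(.2);print(m.current_force().round(2),m.current_ft_torque().round(3))
p,d=m.grab_frame("scene");W=cloud("scene",d)
P=W[box(W,T+[-.12,-.12,.018],T+[.12,.12,.045])];print("lid circ",cv2.minEnclosingCircle(P[:,:2].astype(np.float32)),np.percentile(P[:,2],[3,50,97]))
cv2.imwrite("pics/c5.png",cv2.resize(p[130:270,180:390,::-1],(780,520),interpolation=2))
print(m.current_ee_pos(),m.current_time())
E
```

```text
0.144 [ 0.26  0.25 -5.34]
0.14 [-0.63 -0.17 -2.66]
0.137 [-0.41  0.28 -2.43]
0.133 [-0.75  0.37 -2.71]
[-0.42 -0.5  -1.77] [ 0.016 -0.04  -0.005]
lid circ ((0.48884549736976624, -0.2577006220817566), 0.08611779659986496) [0.02109527 0.02816127 0.04310508]
[ 0.48705269 -0.25950891  0.1225927 ] 23.3417
```

View pics/c5.png

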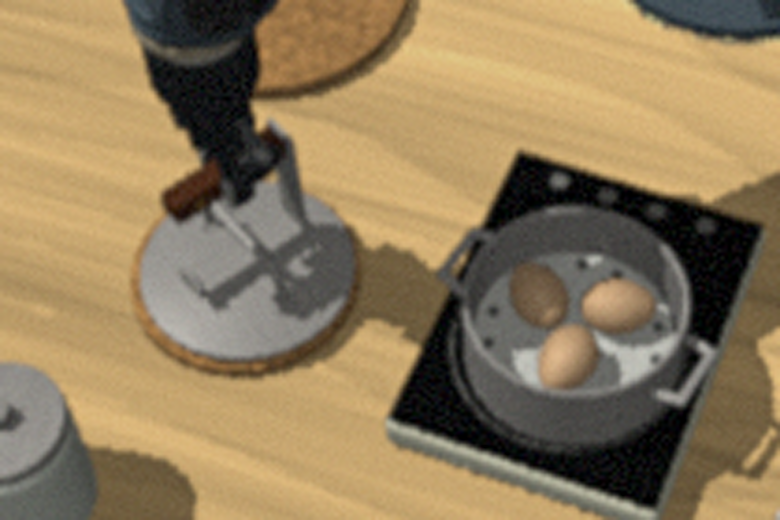

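The lid sits flat and centred on the small trivet, with the loop up and unloaded. I'll withdraw the lifter, check the lid, then return the lifter to its dish.

```bash
python3 - <<'E'
from h import *
t1=np.radians(-30.6);u=np.array([np.cos(t1),np.sin(t1),0]);T=np.array([.487,-.2595,0])
f0=m.current_force()
for s in(.04,.08,.125):
    m.move_l(T-s*u+[0,0,.1225],max_speed=.08);print(s,(m.current_force()-f0).round(2))
m.move_l(T-.125*u+[0,0,.26],max_speed=.2)
t0=np.radians(-25.2);g=np.load("g.npy")
m.move_ptp(g+[0,0,.17],R(t0,1))
m.move_l(g+[0,0,.03],max_speed=.15);m.dwell(.2);f0=m.current_force()
m.move_l(g+[0,0,.006],max_speed=.05)
for z in(.004,.002,.001,0,-.001):
    m.move_l(g+[0,0,z],max_speed=.01);f=m.current_force()-f0;print(z,f.round(2))
    if f[2]>2.0:break
for c in("scene","top"):
    p,d=m.grab_frame(c);cv2.imwrite(f"pics/{c}6.png",p[:,:,::-1])
    W=cloud(c,d);P=W[box(W,T+[-.12,-.12,.018],T+[.12,.12,.045])];print(c,"lid",cv2.minEnclosingCircle(P[:,:2].astype(np.float32)))
print(m.current_ee_pos(),m.current_time())
p=cv2.imread("pics/scene6.png");cv2.imwrite("pics/c6.png",cv2.resize(p[150:310,180:480],(800,427),interpolation=2))
E
```

```text
0.04 [ 0.81 -0.24  0.83]
0.08 [-0.5  -1.    0.56]
0.125 [ 0.55 -1.01  0.87]
0.004 [-0.52  0.   -1.58]
0.002 [-0.99 -0.9  -1.43]
0.001 [-0.75 -0.09 -0.56]
0 [ 0.31 -0.72  3.23]
scene lid ((0.4877779483795166, -0.26087069511413574), 0.08546344935894012)
top lid ((0.48453032970428467, -0.2623983919620514), 0.08710552752017975)
[0.4999821  0.24829894 0.08528981] 31.0833
```

View pics/c6.png

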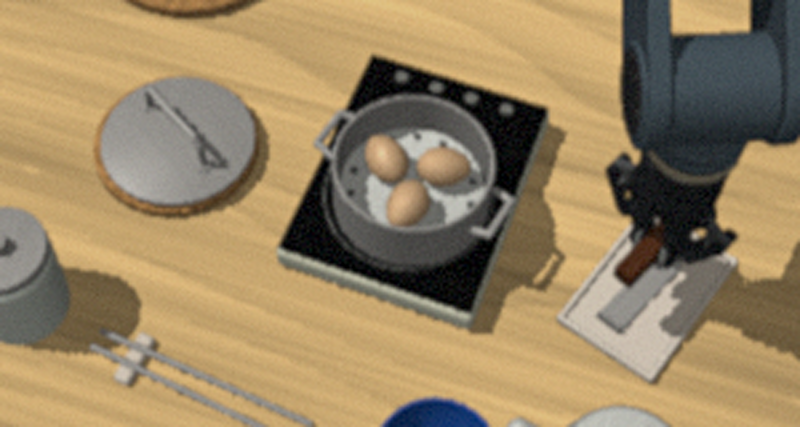

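The lid is centred on the trivet and the lifter is back on its dish, with contact felt on touchdown. I'll release it and retreat straight up.

```bash
python3 - <<'E'
from h import *
m.set_gripper(.6);m.set_gripper(1.0);m.dwell(.2)
p=m.current_ee_pos();m.move_l(p+[0,0,.03],max_speed=.06);m.move_l(p+[0,0,.17],max_speed=.15)
m.move_ptp([.33,.42,.28],m.current_tcp_rot());m.dwell(.5)
T=np.array([.487,-.2595,0])
for c in("scene","top"):
    p,d=m.grab_frame(c);W=cloud(c,d);cv2.imwrite(f"pics/{c}7.png",p[:,:,::-1])
    P=W[box(W,(.4,.17,.085),(.6,.33,.13))];print(c,"grip",rect(P),np.median(P[:,2]))
    P=W[box(W,T+[-.12,-.12,.018],T+[.12,.12,.045])];print("lid",cv2.minEnclosingCircle(P[:,:2].astype(np.float32)))
    P=W[box(W,(.38,-.13,.10),(.62,.13,.13))];print("pot",cv2.minEnclosingCircle(P[:,:2].astype(np.float32)))
print(m.current_time(),m.current_force().round(2))
E
```

```text
scene grip (array([501. , 246.9]), array([ 26.3, 105. ]), 63.3) 0.115377076222092
lid ((0.48865246772766113, -0.26233771443367004), 0.08673154562711716)
pot ((0.4948873519897461, 0.0058180904015898705), 0.10223883390426636)
top grip (array([501.4, 249.9]), array([ 28.5, 102. ]), 66.6) 0.11690193164712931
lid ((0.48620399832725525, -0.2625165283679962), 0.08804463595151901)
pot ((0.49522972106933594, 0.004068270325660706), 0.10359419882297516)
35.4167 [ 0.11 -0.26 -0.17]
```

View pics/top7.png

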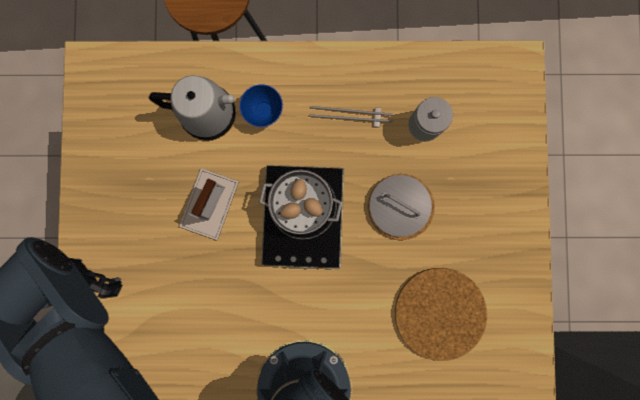

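The lid is on the small trivet at (400,206), the lifter stands on its dish at (207,200), and the pot is still on its ring. Nothing else has moved, so I'll hand the job in.

```bash
python3 -c "
from bench import manip as m
m.sign_off()"
```

```text
the job is handed in; nothing more can be done
```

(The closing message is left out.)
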